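Sweep the steel offcuts into the scrap pan

ROBOT

A 7-joint arm with a two-finger parallel gripper is mounted at the origin on the work surface. World frame = base frame: x ahead of the robot, y to its left, z up, the work surface at z = 0. Lengths are in m, angles in rad, forces in N, time in s.
With the tool pointing down it reaches from about 0.4 to 0.875 m from the base axis. Payload 19.3 kg.
Tool frame: the origin (TCP) lies on the centre line of the jaws, within the pads' length; the fingertips stand r.tip_reach ahead of it and the grasp point (between the pads) lies 3 mm ahead of it (r.tip_reach is the distance from the TCP to the fingertips, in m); z points along the fingers, y is the line along which they close (so a half turn about z gives the same grasp; the last joint's range is limited). The gripper opens to 85 mm and grips with 20 to 120 N. Pads are 22 mm wide; open, the fingers measure 114 mm over their backs; the gripper's body (76 mm by 85 mm) begins 54 mm behind the grasp point. The pads swing forward as they close: fully open they stand 13 mm farther back than shut.
Start: joints at [-1.398, 0.521, -0.036, 1.599, 0.021, 1.021, -0.113], TCP at [0.15, 0.607, 0.216] pointing down, gripper open.
Joint ranges: [-2.91, 2.91], [-0.3, 2.13], [-1.5, 1.42], [0.17, 2.43], [-1.26, 4.41], [0.16, 1.93], [-2.52, 2.52]. Speed limits (rad/s): [1.89, 1.89, 2.39, 2.39, 3.01, 3.01, 3.01].

INTERFACE

Orientations are given as a rotation vector (axis times angle).
In Python, from rig import r, imaging gives the robot as it stands.
- The arm moves only by the shell command python3 -m pendant 'ROWS'. ROWS is JSON, a list of rows, each a list of 3 entries, a list of its own where there are three numbers: the shift along the world's x, y, z scaled (see below), then the turn, a rotation vector about the world's x, y, z scaled (see below), then the closure, from 0 (fully open) to 1 (shut). A call has 1 to 20 rows; each row is the pose to reach, as a shift and turn from the pose commanded when the call began; what a row does not reach only later rows make up. The controller multiplies each number of a shift by 400 mm and each number of a turn by 120 degrees. A row lasts 1/10 s, in which the tool goes at most 50 mm and 8.59 degrees, less where a joint would pass 70% of its speed; a pose out of reach is approached as far as the arm can. A call with a number of a shift or a turn outside -1 to 1 is refused whole. A call with a gripper value outside its range is refused whole. The fingers move at their own pace and stop on an object; the grip force is fixed at half the most. Time passes only in rows, so rows that repeat a pose let the fingers close. It gives the time, the measured TCP pose, the force, the opening and the grip force at its end, in the units of the state.
- r.state(): the state, without advancing time (a new reading comes with each control period).
- imaging.read_camera(name): name is "scene" or "top" or "wrist"; returns (picture, depth): 400x640x3 uint8, red, green, blue; 400x640 float32, m along the optical axis (not along the pixel's ray), 0 where there is no reading.
- imaging.camera_model(name): a dict with "K" (3x3 intrinsics, pixels), "rvec" (rotation vector, rad) and "tvec" (3), from world to camera coordinates, as OpenCV has them; the wrist camera has in their place "T_tool_cam" (4x4, takes a point from camera to tool coordinates, whose origin is the TCP and whose axes are the flange's). Camera axes: x right, y down, z forward; pixel columns grow to the right and rows downward; lengths in m; the calibration is good to about 2 mm. A picture is of the moment at which its call begins: read the wrist's pose just before it. camera_model takes no time and is no camera call.
- r.finish_job(): hands the job in; it is judged then, once.
The state is a dict: "time_s": time; "q": joint angles; "qvel": joint speeds; "effort": joint torques, N m; "ee_pos": TCP position; "eef_rot": TCP orientation; "force": force on the tool from outside, world axes, zero at the start; "ft_torque": the same for the moment, N m; "grip_width": finger opening in m; "grip_force": force on a finger pad.
Only numpy, scipy, OpenCV 4.12 (cv2) and the standard library are available. Lean on these libraries where they do the work, as an engineer would, in place of code of your own. Each camera call takes 0.05 s, during which the arm holds its last target. There are 200 camera calls.

TASK

Clear the knife grinder's counter: use the closed fingertips as a broom and sweep the three grey steel offcuts along the counter through the open side of the red scrap pan, so that all three lie inside it. Only push them, do not pick any of them up, and leave the brass bolster that lies among them, the knives and everything else on the counter where they are.

Things in the scene. Friction and masses are not known exactly. Their poses are not given: they have to be found in the camera images.
- pan: red scrap pan fixed to the counter: three walls 25 mm high, 5 thick, the fourth side open (mouth). Inside 210 mm wide (x), 130 deep (y); floor flush with the counter (z = 0), no lip. Origin on the counter at the middle of the mouth; +y points into the pan, x along the mouth. A dark bar handle 23 mm high stands 40 mm out behind the back wall. The offcuts lie in front of the mouth, on its -y side.
- offcut0: blade-steel offcut: a bright grey rectangular bar end, 34 (x) by 22 (y) by 12 mm (z), 50 to 100 g, lying flat; origin at the centre of its underside, x along its length. It slides on the counter and turns flush against whatever pushes it. No offcut starts within 40 mm of another or of the bolster, centre to centre.
- offcut1: blade-steel offcut: a bright grey rectangular bar end, 34 (x) by 22 (y) by 12 mm (z), 50 to 100 g, lying flat; origin at the centre of its underside, x along its length. It slides on the counter and turns flush against whatever pushes it. No offcut starts within 40 mm of another or of the bolster, centre to centre.
- offcut2: blade-steel offcut: a bright grey rectangular bar end, 34 (x) by 22 (y) by 12 mm (z), 50 to 100 g, lying flat; origin at the centre of its underside, x along its length. It slides on the counter and turns flush against whatever pushes it. No offcut starts within 40 mm of another or of the bolster, centre to centre.
- bolster: brass knife bolster to be left alone, lying among the offcuts: a small forked block 30 (x) by 18 (y) by 24 mm (z), origin at the centre of its underside. Loose.
- cleaver: finished cleaver lying flat, loose: blade 160 by 75 mm, wooden handle 122 mm long with its bolster, 25 mm high; origin at the middle of the blade's heel on the counter, x along the blade to its tip (the handle goes to -x). To be left alone, beyond the work.
- paring: small knife with wooden handle lying flat, loose: blade 100 by 22 mm, handle 107 mm long, 17 mm high; origin at the blade's heel on the counter, x along the blade to its tip. To be left alone, to the right of the work.
- stone: whetstone on a wooden base, loose, 150 (x) by 54 (y) by 36 mm (z), origin at the centre of its underside. To be left alone, to the right of the work.
- oil: red-brown oil bottle with a yellow label, standing loose, 56 mm diameter, 140 mm high, origin at the centre of its underside. To be left alone.
- mug: steel mug, standing loose, 76 mm diameter and 85 mm high, handle at its +y; origin at the centre of its underside. To be left alone.
- tin: small round tin of paste, standing loose, 60 mm diameter, 35 mm high, origin at the centre of its underside. To be left alone, between robot and work.

How it is judged:
By the outcome, as a careful person would: the job done as asked, in the order asked, and still so for the second after the job is handed in, with the robot touching nothing.
It also fails if it takes over 59 s, if anything falls off the work surface, if the arm or the gripper's body presses on something with over 40 N, if the wrist force passes 120 N, or if a joint passes its speed limit or range.

## Working session

There is one attempt and no reset: what is moved stays moved. The work goes in short steps, Python scripts to look and compute and a shell command to move; the robot and the scene stay as the last step left them, time stands still between calls to the robot, and variables do not carry over. Pictures are saved under pics/ and viewed, at most 10 in all, crops included, and the job is handed in when it is done.

```bash
mkdir -p pics; python3 - <<'E'
from rig import r, imaging
import cv2,numpy as np
s=r.state();print(s['time_s'],s['ee_pos'],s['eef_rot'],s['grip_width'],r.tip_reach)
p,d=imaging.read_camera("top");cv2.imwrite("pics/top0.png",p[:,:,::-1]);np.savez("top0.npz",p=p,d=d)
m=imaging.camera_model("top");print(m)
E
```

```text
0.0 [0.15021013 0.60633066 0.21592765] [-3.80454761e-01 -3.11841214e+00  1.72809774e-03] 0.08509046478273427 0.022
{'K': array([[404.02551495,   0.        , 322.89146642],
       [  0.        , 404.02551495, 194.71221911],
       [  0.        ,   0.        ,   1.        ]]), 'rvec': array([ 2.11366888, -2.17522009,  0.1728859 ]), 'tvec': array([-0.02164846,  0.57541562,  1.24367196])}
```

View pics/top0.png

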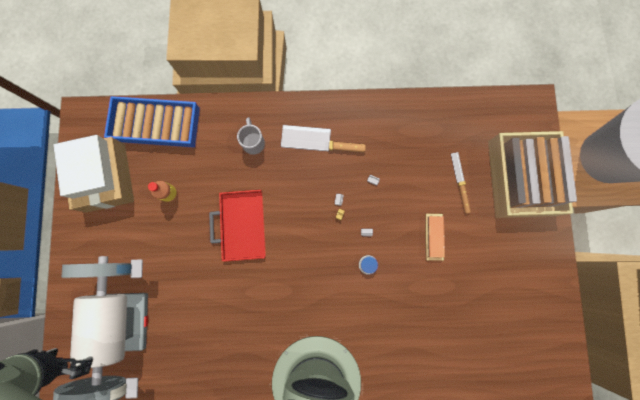

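The top view shows offcuts near px (374,180), (339,199) and (367,232), and the brass bolster at (340,214). The red pan is at (243,225) with its mouth facing right (px x≈265), and the tin is at (368,265).

```bash
cat > h.py <<'E'
from rig import r, imaging
import cv2,numpy as np
def cast(m,uv,z):
    R=cv2.Rodrigues(m['rvec'])[0];c=-R.T@m['tvec']
    n=cv2.undistortPoints(np.float64(uv).reshape(-1,1,2),m['K'],None).reshape(-1,2)
    w=np.c_[n,np.ones(len(n))]@R
    return c+w*((z-c[2])/w[:,2])[:,None]
def look(p,cam='top',roi=(300,160,400,250)):
    m=imaging.camera_model(cam);x0,y0,x1,y1=roi
    hsv=cv2.cvtColor(p,cv2.COLOR_RGB2HSV)
    for name,k,z in (('steel',(hsv[...,1]<60)&(hsv[...,2]>110),.012),('brass',(hsv[...,1]>120)&(hsv[...,0]>17)&(hsv[...,0]<35)&(hsv[...,2]>110),.02)):
        k=k.astype(np.uint8);q=np.zeros_like(k);q[y0:y1,x0:x1]=k[y0:y1,x0:x1]
        for c in cv2.findContours(q,cv2.RETR_EXTERNAL,cv2.CHAIN_APPROX_NONE)[0]:
            if len(c)<8: continue
            w=cast(m,c,z)[:,:2];b=cv2.minAreaRect((w*1000).astype(np.float32))
            print(name,cv2.boundingRect(c),np.round(b[0]),np.round(b[1]),round(b[2]))
E
python3 - <<'E'
from h import *
f=np.load('top0.npz');p=f['p'];look(p)
m=imaging.camera_model('top')
hsv=cv2.cvtColor(p,cv2.COLOR_RGB2HSV)
k=((hsv[...,1]>190)&((hsv[...,0]<6)|(hsv[...,0]>174))&(hsv[...,2]>120)).astype(np.uint8);k[:,:205]=0;k[:,300:]=0
c=max(cv2.findContours(k,0,1)[0],key=cv2.contourArea)
b=cv2.minAreaRect(c);box=cv2.boxPoints(b);print(box)
print('pan z25',cast(m,box,.025).round(3).tolist());print('pan z0',cast(m,box,0).round(3).tolist())
print('tin etc',cast(m,[[368,265],[427,237],[330,138],[365,148],[455,153],[467,212],[210,228]],.03).round(3).tolist())
cv2.imwrite('pics/crop0.png',cv2.resize(p[120:290,200:400,::-1],None,fx=3.5,fy=3.5,interpolation=cv2.INTER_CUBIC))
E
```

```text
steel (361, 229, 12, 7) [ 454. -176.] [36. 19.] 88
steel (335, 194, 9, 12) [563. -89.] [25. 36.] 79
steel (367, 175, 13, 10) [ 625. -204.] [37. 26.] 61
brass (336, 209, 8, 11) [514. -90.] [19. 33.] 70
[[222. 236.]
 [222. 233.]
 [223. 233.]
 [223. 236.]]
pan z25 [[0.454, 0.286, 0.025], [0.463, 0.287, 0.025], [0.463, 0.283, 0.025], [0.454, 0.283, 0.025]]
pan z0 [[0.455, 0.293, 0.0], [0.465, 0.293, 0.0], [0.465, 0.289, 0.0], [0.455, 0.289, 0.0]]
tin etc [[0.349, -0.173, 0.03], [0.432, -0.365, 0.03], [0.765, -0.067, 0.03], [0.728, -0.181, 0.03], [0.703, -0.476, 0.03], [0.508, -0.499, 0.03], [0.48, 0.324, 0.03]]
```

View pics/crop0.png

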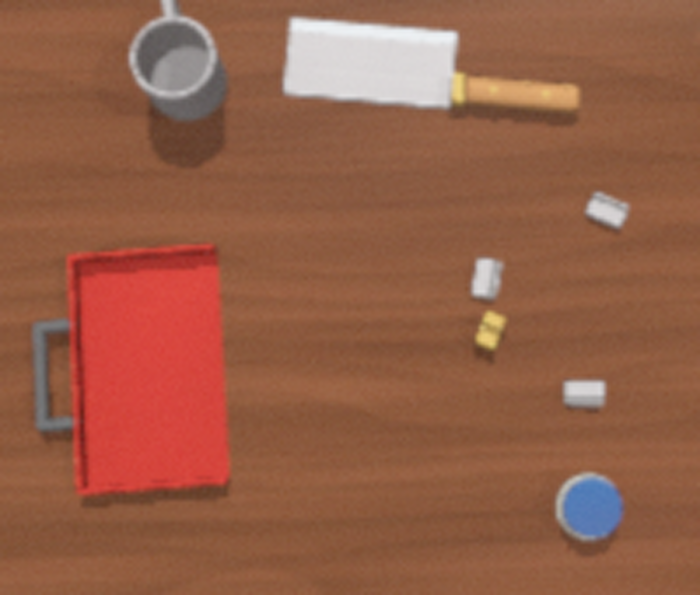

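The crop shows the pan's mouth corners at px (261.4,190.6) and (265.1,258.6) and its back corners at (220,193.4) and (222.9,260.6). The bolster sits just below the middle offcut.

```bash
python3 - <<'E'
from h import *
m=imaging.camera_model('top')
print(cast(m,[[261.4,190.6],[265.1,258.6],[220,193.4],[222.9,260.6]],.025).round(3))
print(cast(m,[[351.0,138],[326,118],[240,145],[260,145]],.02).round(3))
E
```

```text
[[0.597 0.16  0.025]
 [0.379 0.15  0.025]
 [0.591 0.294 0.025]
 [0.376 0.283 0.025]]
[[ 0.766 -0.137  0.02 ]
 [ 0.838 -0.056  0.02 ]
 [ 0.753  0.231  0.02 ]
 [ 0.751  0.165  0.02 ]]
```

```bash
python3 -m pendant '[[[0.55,-1,0],[0,0,0.116],1],[[0.55,-1,0],[0,0,0.116],1],[[0.55,-1,0],[0,0,0.116],1],[[0.55,-1,0],[0,0,0.116],1],[[0.55,-1,0],[0,0,0.116],1],[[0.55,-1,0],[0,0,0.116],1],[[0.55,-1,0],[0,0,0.116],1],[[0.55,-1,0],[0,0,0.116],1],[[0.55,-1,0],[0,0,0.116],1],[[0.55,-1,0],[0,0,0.116],1],[[0.55,-1,0],[0,0,0.116],1],[[0.55,-1,0],[0,0,0.116],1]]'
python3 -m pendant '[[[0.475,-0.88,0],[0,0,0],1],[[0.475,-0.88,0],[0,0,0],1],[[0.475,-0.88,0],[0,0,0],1],[[0.475,-0.88,0],[0,0,0],1],[[0.475,-0.88,0],[0,0,0],1],[[0.475,-0.88,0],[0,0,0],1],[[0.475,-0.88,0],[0,0,0],1],[[0.475,-0.88,0],[0,0,0],1],[[0.475,-0.88,0],[0,0,0],1],[[0.475,-0.88,0],[0,0,0],1],[[0.475,-0.88,-0.35],[0,0,0],1],[[0.475,-0.88,-0.35],[0,0,0],1],[[0.475,-0.88,-0.35],[0,0,0],1],[[0.475,-0.88,-0.35],[0,0,0],1]]'
python3 - <<'E'
from h import *
p,d=imaging.read_camera('wrist');cv2.imwrite('pics/w1.png',p[:,:,::-1])
E
```

```text
time_s: 1.25
ee_pos: [0.3699, 0.2074, 0.2164]
eef_rot: [0.001, -3.141, -0.0]
force: [-0.2, 0.9, -0.9]
grip_width: 0.0
grip_force: 0.0
time_s: 2.65
ee_pos: [0.5576, -0.1422, 0.0723]
eef_rot: [0.005, -3.134, -0.003]
force: [-0.2, 0.2, 1.2]
grip_width: 0.0001
grip_force: 0.0
```

View pics/w1.png

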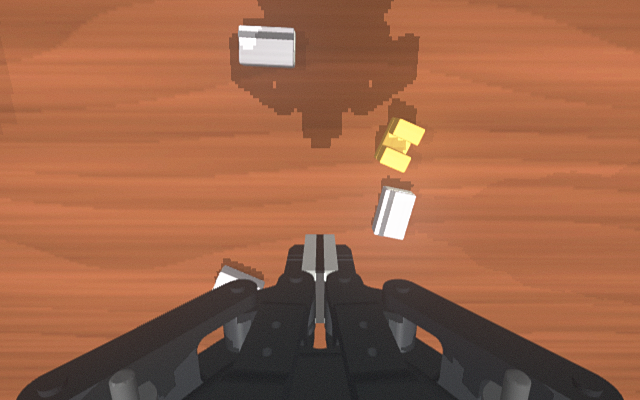

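The wrist view has image up as −x and image right as +y. It shows offcut B at (395,212), the bolster at (402,145), C at (267,47) and A at (240,275), partly hidden. I'll cast these for precision.

```bash
python3 - <<'E'
from h import *
from scipy.spatial.transform import Rotation as Ro
s=r.state();p,d=imaging.read_camera('wrist')
m=imaging.camera_model('wrist');T=np.eye(4);T[:3,:3]=Ro.from_rotvec(s['eef_rot']).as_matrix();T[:3,3]=s['ee_pos']
W=np.linalg.inv(T@m['T_tool_cam']);M=dict(K=m['K'],rvec=cv2.Rodrigues(W[:3,:3])[0],tvec=W[:3,3])
hsv=cv2.cvtColor(p,cv2.COLOR_RGB2HSV)
for n,k,z in (('steel',(hsv[...,1]<70)&(hsv[...,2]>110),.012),('brass',(hsv[...,0]>22)&(hsv[...,0]<35)&(hsv[...,2]>110),.022)):
    for c in cv2.findContours(k.astype(np.uint8),0,1)[0]:
        if cv2.contourArea(c)<300: continue
        w=cast(M,c,z)[:,:2]*1000;b=cv2.minAreaRect(w.astype(np.float32));print(n,cv2.boundingRect(c),np.round(b[0]),np.round(b[1]),round(b[2]))
E
```

```text
steel (214, 261, 53, 29) [ 623. -203.] [35. 27.] 66
steel (323, 234, 15, 48) [ 602. -135.] [10. 38.] 89
steel (302, 234, 14, 47) [ 602. -151.] [10. 37.] 90
steel (373, 182, 43, 54) [564. -90.] [24. 36.] 78
steel (240, 23, 58, 42) [ 456. -175.] [35. 23.] 88
brass (381, 116, 44, 53) [515. -91.] [20. 30.] 67
```

```bash
python3 -m pendant '[[[0.01,0,-0.06],[0,0,0],1],[[0.01,0,-0.125],[0,0,0],1],[[0.01,0,-0.125],[0,0,0],1],[[0.01,0.05,-0.125],[0,0,0],1],[[0.01,0.08,-0.125],[0,0,0],1],[[0.01,0.11,-0.125],[0,0,0],1],[[0.01,0.14,-0.125],[0,0,0],1],[[0.01,0.18,-0.125],[0,0,0],1],[[0.01,0.22,-0.125],[0,0,0],1],[[0.01,0.26,-0.125],[0,0,0],1],[[0.01,0.3,-0.125],[0,0,0],1],[[0.01,0.34,-0.125],[0,0,0],1],[[0.01,0.38,-0.125],[0,0,0],1],[[0.01,0.42,-0.125],[0,0,0],1],[[0.01,0.46,-0.125],[0,0,0],1],[[0.01,0.48,-0.125],[0,0,0],1],[[0.01,0.48,-0.125],[0,0,0],1]]'
python3 - <<'E'
from h import *
p,d=imaging.read_camera('wrist');cv2.imwrite('pics/w2.png',p[:,:,::-1])
E
```

```text
time_s: 4.45
ee_pos: [0.5644, 0.048, 0.0268]
eef_rot: [-0.003, 3.141, 0.001]
force: [0.8, -0.2, 0.4]
grip_width: 0.0
grip_force: 0.0
```

View pics/w2.png

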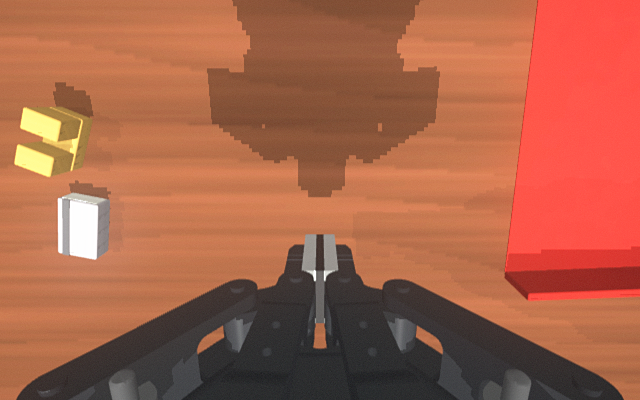

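The sweep missed: offcut B is still at (83,225) beside the bolster at (50,140), and the fingers have gone past. I'll measure B and the real fingertip position.

```bash
cat >> h.py <<'E'
from scipy.spatial.transform import Rotation as Ro
def wrist(show=None,amin=300):
    s=r.state();p,d=imaging.read_camera('wrist')
    m=imaging.camera_model('wrist');T=np.eye(4);T[:3,:3]=Ro.from_rotvec(s['eef_rot']).as_matrix();T[:3,3]=s['ee_pos']
    C=T@m['T_tool_cam'];W=np.linalg.inv(C);M=dict(K=m['K'],rvec=cv2.Rodrigues(W[:3,:3])[0].ravel(),tvec=W[:3,3])
    hsv=cv2.cvtColor(p,cv2.COLOR_RGB2HSV)
    for n,k,z in (('steel',(hsv[...,1]<70)&(hsv[...,2]>110),.012),('brass',(hsv[...,0]>22)&(hsv[...,0]<35)&(hsv[...,2]>110),.022)):
        for c in cv2.findContours(k.astype(np.uint8),0,1)[0]:
            if cv2.contourArea(c)<amin: continue
            w=cast(M,c,z)[:,:2]*1000;b=cv2.minAreaRect(w.astype(np.float32));print(n,cv2.boundingRect(c),np.round(b[0]),np.round(b[1]),round(b[2]))
    if show: cv2.imwrite(show,p[:,:,::-1])
    return p,d,M,C
E
python3 - <<'E'
from h import *
p,d,M,C=wrist()
print(r.state()['ee_pos'])
t=r.state()['ee_pos']
for uv in [(310,237),(330,237),(310,255),(330,255),(310,272),(330,272),(290,250),(350,250),(270,290)]:
    z=d[uv[1],uv[0]];n=np.linalg.inv(M['K'])@[uv[0],uv[1],1]*z
    print(uv,(C[:3,:3]@n+C[:3,3]-t).round(4))
p,d=imaging.read_camera('top');look(p)
p,d=imaging.read_camera('scene');cv2.imwrite('pics/s2.png',p[:,:,::-1])
E
```

```text
steel (323, 234, 15, 47) [582.  53.] [29.  8.] 1
steel (302, 234, 15, 48) [583.  41.] [ 8. 30.] 90
steel (60, 193, 52, 67) [564. -85.] [28. 39.] 78
brass (17, 145, 39, 32) [524. -95.] [18. 11.] 67
brass (23, 108, 40, 35) [507. -88.] [18. 11.] 67
[0.56432636 0.04611088 0.02669241]
(310, 237) [-0.0112 -0.0035  0.0229]
(330, 237) [-0.0108  0.0054  0.022 ]
(310, 255) [-0.0111 -0.003   0.0404]
(330, 255) [-0.0115  0.0048  0.0411]
(310, 272) [-0.0103 -0.0027  0.0521]
(330, 272) [-0.0119  0.0044  0.055 ]
(290, 250) [-0.007  -0.0121  0.0274]
(350, 250) [-0.0074  0.0138  0.0282]
(270, 290) [-0.0078 -0.016   0.0597]
steel (361, 229, 12, 7) [ 454. -176.] [36. 19.] 88
steel (300, 213, 6, 24) [484.  30.] [16. 74.] 89
steel (335, 194, 9, 12) [563. -89.] [25. 37.] 79
steel (367, 175, 13, 10) [ 625. -204.] [37. 26.] 61
steel (300, 160, 11, 52) [613.  19.] [ 33. 170.] 89
brass (336, 209, 8, 11) [514. -91.] [20. 34.] 66
```

View pics/s2.png

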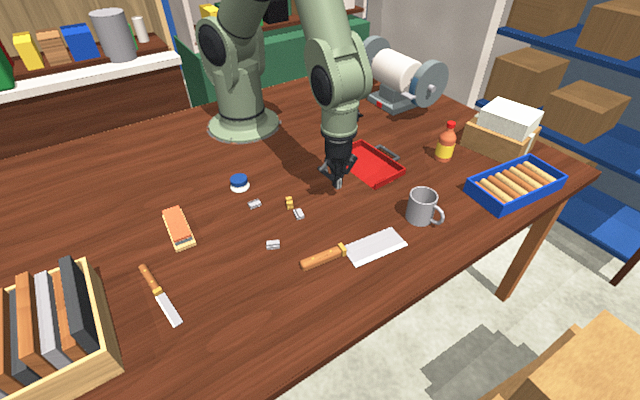

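The top view confirms B has not moved, so the fingertips passed over it. The depth also puts the visible tips well above the TCP. I'll check the height against the counter using the scene camera before lowering further.

```bash
python3 - <<'E'
from h import *
def pt(uv,d,K,C):
    z=d[uv[1],uv[0]];return (C[:3,:3]@(np.linalg.inv(K)@[uv[0],uv[1],1]*z)+C[:3,3]).round(4)
p,d,M,C=wrist(amin=1e9)
for uv in [(200,250),(450,200),(320,120),(83,225),(600,200)]: print('w',uv,pt(uv,d,M['K'],C))
p,d=imaging.read_camera('scene');m=imaging.camera_model('scene')
W=np.eye(4);W[:3,:3]=cv2.Rodrigues(m['rvec'])[0];W[:3,3]=m['tvec'];C=np.linalg.inv(W)
for uv in [(300,214),(254,204),(320,215)]: print('s',uv,pt(uv,d,m['K'],C))
for v in range(166,196,2): print(v,[pt((u,v),d,m['K'],C).tolist() for u in (336,340)])
cv2.imwrite('pics/s3.png',cv2.resize(p[140:230,290:400,::-1],None,fx=6,fy=6,interpolation=cv2.INTER_NEAREST))
E
```

```text
w (200, 250) [ 5.833e-01 -2.780e-02 -1.000e-04]
w (450, 200) [ 5.514e-01  1.224e-01 -5.000e-04]
w (320, 120) [ 5.053e-01  4.600e-02 -5.000e-04]
w (83, 225) [ 0.562  -0.087   0.0122]
w (600, 200) [5.512e-01 2.100e-01 3.000e-04]
s (300, 214) [ 0.5765 -0.0891  0.0139]
s (254, 204) [ 0.4649 -0.1786  0.0136]
s (320, 215) [ 6.00e-01 -3.66e-02  1.00e-04]
166 [[0.5827, 0.0287, 0.1376], [0.5809, 0.0438, 0.1302]]
168 [[0.5806, 0.0305, 0.1287], [0.5803, 0.0445, 0.1226]]
170 [[0.5806, 0.0306, 0.1218], [0.5733, 0.0501, 0.1089]]
172 [[0.5814, 0.0303, 0.1154], [0.5649, 0.0567, 0.0935]]
174 [[0.5808, 0.0309, 0.1078], [0.5733, 0.0506, 0.0943]]
176 [[0.5792, 0.0323, 0.099], [0.5755, 0.0492, 0.0891]]
178 [[0.5752, 0.0354, 0.0878], [0.5738, 0.0508, 0.08]]
180 [[0.5761, 0.0349, 0.0813], [0.5777, 0.048, 0.0765]]
182 [[0.5732, 0.0373, 0.0709], [0.5779, 0.0481, 0.0691]]
184 [[0.5728, 0.0377, 0.063], [0.5767, 0.0494, 0.0602]]
186 [[0.5724, 0.0382, 0.0549], [0.5757, 0.0504, 0.0515]]
188 [[0.574, 0.0373, 0.0489], [0.578, 0.0489, 0.0461]]
190 [[0.5342, 0.067, -0.001], [0.5418, 0.0769, -0.0004]]
192 [[0.5427, 0.0609, -0.0003], [0.549, 0.0716, -0.0009]]
194 [[0.5503, 0.0555, -0.0003], [0.5569, 0.0659, -0.0006]]
```

View pics/s3.png

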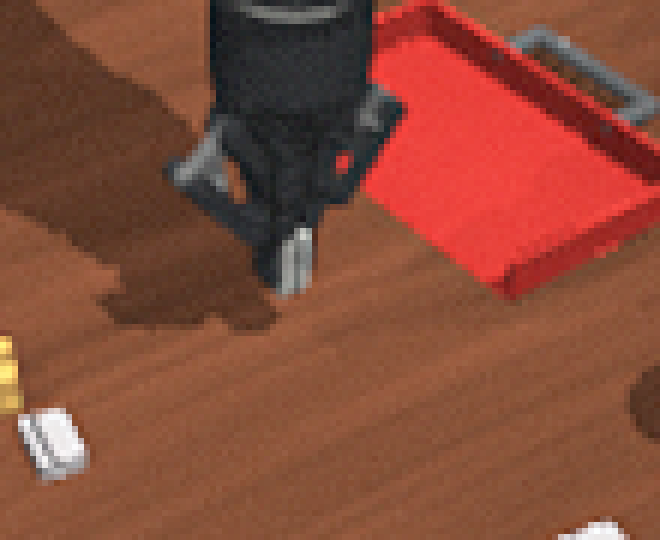

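The crop shows the fingertips hovering above the counter, with a gap to their shadow. The scene camera puts the tips at z≈0.047 and wrist depth at ≈0.049, with the TCP at 0.027. The shut tips therefore end about 21 mm above the reported TCP, so a tip height of 4–5 mm needs TCP z≈−0.016. I'll go back behind B and lower gently, watching the force.

```bash
python3 -m pendant '[[[0,-0.1,0],[0,0,0],1],[[0,-0.2,0],[0,0,0],1],[[0,-0.3,0],[0,0,0],1],[[0,-0.4,0],[0,0,0],1],[[0,-0.46,0],[0,0,0],1],[[0,-0.46,0],[0,0,0],1],[[0,-0.46,-0.03],[0,0,0],1],[[0,-0.46,-0.06],[0,0,0],1],[[0,-0.46,-0.08],[0,0,0],1],[[0,-0.46,-0.09],[0,0,0],1],[[0,-0.46,-0.1],[0,0,0],1],[[0,-0.46,-0.1],[0,0,0],1]]'
python3 - <<'E'
from h import *
p,d,M,C=wrist('pics/w3.png')
for uv in [(310,237),(330,237)]:
    n=np.linalg.inv(M['K'])@[uv[0],uv[1],1]*d[uv[1],uv[0]]; print((C[:3,:3]@n+C[:3,3]).round(4))
E
```

```text
time_s: 5.95
ee_pos: [0.5641, -0.1371, -0.014]
eef_rot: [0.001, -3.141, -0.0]
force: [-0.2, -0.3, 0.2]
grip_width: -0.0
grip_force: 0.0
steel (319, 234, 19, 67) [ 567. -133.] [ 8. 33.] 85
steel (302, 234, 18, 61) [ 565. -141.] [30.  7.] 3
steel (389, 217, 73, 80) [561. -91.] [25. 34.] 78
steel (166, 0, 99, 28) [ 465. -175.] [ 9. 35.] 0
brass (433, 112, 54, 43) [506. -86.] [18. 11.] 67
[ 0.5533 -0.1413  0.008 ]
[ 0.5531 -0.1324  0.0085]
```

The tip is now at z≈7 mm with no contact. I'll lower 3 mm more and push.

```bash
python3 -m pendant '[[[0,0,-0.008],[0,0,0],1],[[0,0,-0.008],[0,0,0],1],[[0,0.03,-0.008],[0,0,0],1],[[0,0.06,-0.008],[0,0,0],1],[[0,0.09,-0.008],[0,0,0],1],[[0,0.12,-0.008],[0,0,0],1],[[0,0.15,-0.008],[0,0,0],1],[[0,0.18,-0.008],[0,0,0],1],[[0,0.21,-0.008],[0,0,0],1],[[0,0.25,-0.008],[0,0,0],1],[[0,0.29,-0.008],[0,0,0],1],[[0,0.33,-0.008],[0,0,0],1],[[0,0.37,-0.008],[0,0,0],1],[[0,0.41,-0.008],[0,0,0],1],[[0,0.44,-0.008],[0,0,0],1],[[0,0.45,-0.008],[0,0,0],1]]'
python3 - <<'E'
from h import *
p,d,M,C=wrist('pics/w4.png')
E
```

```text
time_s: 7.6
ee_pos: [0.5664, 0.0408, -0.0148]
eef_rot: [0.002, 3.137, -0.004]
force: [-0.3, -17.4, 25.8]
grip_width: 0.0003
grip_force: 13.2
steel (302, 234, 36, 90) [574.  41.] [45. 16.] 0
steel (348, 212, 54, 78) [560.  65.] [37. 23.] 0
```

B is flush on the fingers at (.560,.065), but the tip is brushing the counter (Fz≈26 N). I'll raise it 3 mm and push on into the pan.

```bash
python3 -m pendant '[[[0,0,0.008],[0,0,0],1],[[0,0.03,0.008],[0,0,0],1],[[-0.004,0.07,0.008],[0,0,0],1],[[-0.008,0.11,0.008],[0,0,0],1],[[-0.012,0.15,0.008],[0,0,0],1],[[-0.016,0.19,0.008],[0,0,0],1],[[-0.02,0.23,0.008],[0,0,0],1],[[-0.02,0.27,0.008],[0,0,0],1],[[-0.02,0.31,0.008],[0,0,0],1],[[-0.02,0.35,0.008],[0,0,0],1],[[-0.02,0.38,0.008],[0,0,0],1],[[-0.02,0.41,0.008],[0,0,0],1],[[-0.02,0.42,0.008],[0,0,0],1],[[-0.02,0.42,0.008],[0,0,0],1]]'
python3 - <<'E'
from h import *
p,d,M,C=wrist('pics/w5.png')
E
```

```text
time_s: 9.05
ee_pos: [0.5562, 0.2112, -0.0136]
eef_rot: [0.001, -3.142, -0.0]
force: [0.8, -0.3, -0.5]
grip_width: 0.0001
grip_force: 0.0
steel (323, 235, 15, 46) [554. 216.] [22.  6.] 1
steel (302, 235, 21, 67) [559. 208.] [33.  9.] 9
steel (351, 214, 53, 76) [551. 236.] [36. 22.] 1
steel (537, 0, 103, 228) [495. 320.] [86. 34.] 2
```

B is in the pan at (.551,.236). Next is A, from behind at heading about 107°.

```bash
python3 -m pendant '[[[0,-0.04,0.03],[0,0,0],1],[[0,-0.08,0.1],[0,0,0],1],[[0,-0.15,0.15],[0,0,0.144],1],[[0,-0.25,0.15],[0,0,0.144],1],[[0,-0.4,0.15],[0,0,0.144],1],[[0,-0.6,0.15],[0,0,0.144],1],[[0,-0.8,0.15],[0,0,0.144],1],[[0,-1,0.15],[0,0,0.144],1],[[0,-1,0.15],[0,0,0.144],1],[[0,-1,0.15],[0,0,0.144],1],[[0,-1,0.15],[0,0,0.144],1],[[0,-1,0.15],[0,0,0.144],1]]'
python3 -m pendant '[[[0.1,-0.07,0],[0,0,0],1],[[0.2,-0.14,0],[0,0,0],1],[[0.2,-0.14,0],[0,0,0],1],[[0.2,-0.14,0],[0,0,0],1],[[0.2,-0.14,-0.08],[0,0,0],1],[[0.2,-0.14,-0.12],[0,0,0],1],[[0.2,-0.14,-0.14],[0,0,0],1],[[0.2,-0.14,-0.148],[0,0,0],1],[[0.2,-0.14,-0.148],[0,0,0],1],[[0.2,-0.14,-0.148],[0,0,0],1]]'
python3 - <<'E'
from h import *
p,d,M,C=wrist('pics/w6.png')
E
```

```text
time_s: 10.3
ee_pos: [0.5551, -0.192, 0.047]
eef_rot: [0.466, -3.107, 0.001]
force: [0.3, 1.0, 0.3]
grip_width: -0.0
grip_force: 0.0
time_s: 11.3
ee_pos: [0.6367, -0.2454, -0.0118]
eef_rot: [-0.472, 3.105, -0.001]
force: [0.4, -0.3, 0.5]
grip_width: 0.0002
grip_force: 0.0
steel (323, 234, 15, 47) [ 634. -241.] [23.  6.] 19
steel (302, 234, 15, 47) [ 636. -251.] [23.  6.] 16
steel (366, 218, 88, 75) [ 625. -207.] [39. 23.] 64
brass (324, 235, 14, 42) [ 628. -243.] [19.  5.] 18
brass (302, 235, 14, 46) [ 632. -252.] [21.  5.] 17
```

```bash
python3 -m pendant '[[[-0.009,0.029,0],[0,0,0],1],[[-0.018,0.057,0],[0,0,0],1],[[-0.027,0.086,0],[0,0,0],1],[[-0.036,0.115,0],[0,0,0],1],[[-0.045,0.143,0],[0,0,0],1],[[-0.054,0.172,0],[0,0,0],1],[[-0.063,0.2,0],[0,0,0],1],[[-0.072,0.229,0],[0,0,0],1],[[-0.081,0.258,0],[0,0,0],1],[[-0.09,0.287,0],[0,0,0],1],[[-0.099,0.315,0],[0,0,0],1],[[-0.108,0.344,0],[0,0,0],1],[[-0.117,0.372,0],[0,0,0],1],[[-0.126,0.4,0],[0,0,0],1],[[-0.135,0.43,0],[0,0,0],1],[[-0.144,0.458,0],[0,0,0],1],[[-0.149,0.475,0],[0,0,0],1],[[-0.149,0.475,0],[0,0,0],1]]'
python3 - <<'E'
from h import *
p,d,M,C=wrist('pics/w7.png')
E
```

```text
time_s: 13.15
ee_pos: [0.5765, -0.0541, -0.0127]
eef_rot: [0.474, -3.105, -0.001]
force: [-0.0, -0.6, -0.3]
grip_width: 0.0004
grip_force: 0.0
steel (82, 272, 92, 61) [ 624. -133.] [27. 41.] 27
steel (323, 234, 15, 47) [573. -50.] [23.  6.] 19
steel (302, 234, 15, 47) [576. -59.] [23.  6.] 16
brass (302, 235, 14, 41) [570. -61.] [18.  5.] 17
brass (231, 95, 46, 50) [524. -94.] [17. 11.] 67
brass (257, 51, 60, 66) [509. -88.] [17. 17.] 70
```

A slipped off to the +x side and is now end-on at about (.624,−.133). I'll hover behind it and measure again.

```bash
python3 -m pendant '[[[0,0.01,0.08],[0,0,0],1],[[0,0.01,0.15],[0,0,0.05],1],[[0.08,-0.1,0.15],[0,0,0.05],1],[[0.16,-0.2,0.15],[0,0,0.05],1],[[0.165,-0.33,0.15],[0,0,0.05],1],[[0.165,-0.33,0.15],[0,0,0.05],1],[[0.165,-0.33,0.15],[0,0,0.05],1]]'
python3 - <<'E'
from h import *
p,d,M,C=wrist('pics/w8.png')
p,d=imaging.read_camera('top');look(p,roi=(215,160,400,250))
E
```

```text
time_s: 13.9
ee_pos: [0.642, -0.1905, 0.047]
eef_rot: [0.628, -3.078, 0.002]
force: [-0.0, 0.6, -1.2]
grip_width: -0.0002
grip_force: 0.0
steel (323, 234, 15, 47) [ 665. -173.] [33.  9.] 24
steel (302, 234, 15, 47) [ 671. -186.] [33.  9.] 22
steel (380, 206, 58, 41) [ 626. -137.] [26. 36.] 27
brass (558, 68, 34, 48) [522. -96.] [24. 11.] 67
brass (589, 52, 34, 39) [506. -86.] [17. 11.] 68
steel (216, 239, 5, 3) [442. 302.] [13.  6.] 88
steel (215, 211, 5, 3) [533. 307.] [13.  7.] 88
steel (236, 200, 7, 11) [553. 235.] [33. 20.] 0
steel (303, 178, 97, 72) [ 517. -130.] [314. 232.] 88
steel (346, 160, 54, 26) [ 655. -205.] [ 80. 183.] 4
```

View pics/w8.png

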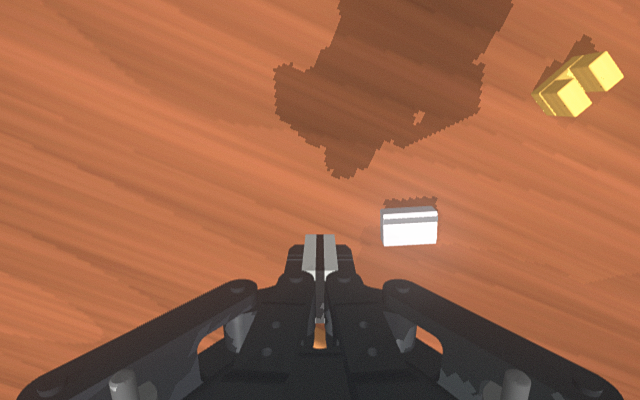

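A lies aligned with the tool, its long axis at about 115°, seen at px (410,227). I'll shift 5 mm laterally, lower, push end-on and check partway.

```bash
python3 -m pendant '[[[0.014,0.005,-0.05],[0,0,0],1],[[0.014,0.005,-0.1],[0,0,0],1],[[0.014,0.005,-0.135],[0,0,0],1],[[0.014,0.005,-0.15],[0,0,0],1],[[0.014,0.005,-0.15],[0,0,0],1],[[0.002,0.033,-0.15],[0,0,0],1],[[-0.01,0.06,-0.15],[0,0,0],1],[[-0.017,0.078,-0.15],[0,0,0],1],[[-0.025,0.097,-0.15],[0,0,0],1],[[-0.033,0.115,-0.15],[0,0,0],1],[[-0.041,0.134,-0.15],[0,0,0],1],[[-0.049,0.152,-0.15],[0,0,0],1],[[-0.057,0.171,-0.15],[0,0,0],1],[[-0.057,0.171,-0.15],[0,0,0],1]]'
python3 - <<'E'
from h import *
p,d,M,C=wrist('pics/w9.png')
E
```

```text
time_s: 15.4
ee_pos: [0.6194, -0.1174, -0.0128]
eef_rot: [0.636, -3.076, -0.001]
force: [-0.4, -0.1, 0.9]
grip_width: 0.0
grip_force: 0.0
steel (323, 234, 15, 47) [ 615. -114.] [23.  6.] 25
steel (302, 234, 15, 47) [ 619. -123.] [23.  6.] 22
steel (348, 233, 80, 54) [607. -90.] [26. 35.] 23
brass (467, 46, 48, 54) [523. -93.] [16.  9.] 67
brass (512, 9, 43, 51) [507. -87.] [16.  7.] 68
```

Flush and centred. I'll continue at 16 mm per row.

```bash
python3 -m pendant '[[[-0.012,0.028,0],[0,0,0],1],[[-0.028,0.065,0],[0,0,0],1],[[-0.043,0.102,0],[0,0,0],1],[[-0.059,0.139,0],[0,0,0],1],[[-0.075,0.176,0],[0,0,0],1],[[-0.09,0.213,0],[0,0,0],1],[[-0.106,0.25,0],[0,0,0],1],[[-0.122,0.287,0],[0,0,0],1],[[-0.137,0.324,0],[0,0,0],1],[[-0.149,0.351,0],[0,0,0],1],[[-0.157,0.37,0],[0,0,0],1],[[-0.157,0.37,0],[0,0,0],1]]'
python3 - <<'E'
from h import *
p,d,M,C=wrist('pics/w10.png')
E
```

```text
time_s: 16.65
ee_pos: [0.5567, 0.0303, -0.0127]
eef_rot: [0.636, -3.076, -0.001]
force: [0.5, 0.1, -0.0]
grip_width: 0.0004
grip_force: 0.0
steel (350, 234, 79, 54) [544.  58.] [26. 35.] 23
steel (323, 234, 15, 47) [553.  34.] [23.  6.] 25
steel (302, 234, 15, 47) [557.  25.] [23.  6.] 22
brass (0, 41, 59, 59) [524. -95.] [18. 11.] 67
brass (30, 0, 60, 62) [507. -88.] [18. 13.] 67
```

```bash
python3 -m pendant '[[[-0.012,0.028,0],[0,0,0],1],[[-0.028,0.065,0],[0,0,0],1],[[-0.043,0.102,0],[0,0,0],1],[[-0.059,0.139,0],[0,0,0],1],[[-0.075,0.176,0],[0,0,0],1],[[-0.09,0.213,0],[0,0,0],1],[[-0.106,0.25,0],[0,0,0],1],[[-0.122,0.287,0],[0,0,0],1],[[-0.137,0.324,0],[0,0,0],1],[[-0.153,0.361,0],[0,0,0],1],[[-0.168,0.396,0],[0,0,0],1],[[-0.178,0.42,0],[0,0,0],1],[[-0.178,0.42,0],[0,0,0],1]]'
python3 - <<'E'
from h import *
p,d,M,C=wrist('pics/w11.png')
E
```

```text
time_s: 18.0
ee_pos: [0.4853, 0.1984, -0.0128]
eef_rot: [0.637, -3.076, -0.001]
force: [0.7, -0.4, 0.3]
grip_width: -0.0
grip_force: 0.0
steel (565, 258, 72, 108) [462. 321.] [50. 33.] 3
steel (351, 235, 79, 54) [473. 227.] [26. 35.] 23
steel (323, 235, 15, 46) [482. 202.] [22.  6.] 25
steel (302, 235, 15, 46) [485. 193.] [22.  6.] 22
```

A is in the pan at (.473,.227). Now C, end-on at heading 95°.

```bash
python3 -m pendant '[[[0.02,-0.04,0.03],[0,0,0],1],[[0.03,-0.08,0.1],[0,0,0],1],[[0.03,-0.15,0.15],[0,0,-0.15],1],[[0,-0.25,0.15],[0,0,-0.15],1],[[-0.03,-0.4,0.15],[0,0,-0.15],1],[[-0.067,-0.6,0.15],[0,0,-0.15],1],[[-0.067,-0.8,0.15],[0,0,-0.15],1],[[-0.067,-1,0.15],[0,0,-0.15],1],[[-0.067,-1,0.15],[0,0,-0.15],1],[[-0.067,-1,0.15],[0,0,-0.15],1],[[-0.067,-1,0.15],[0,0,-0.15],1],[[-0.067,-1,0.15],[0,0,-0.15],1]]'
python3 -m pendant '[[[0,-0.055,0],[0,0,0],1],[[0,-0.055,0],[0,0,0],1],[[0,-0.055,0],[0,0,0],1]]'
python3 - <<'E'
from h import *
p,d,M,C=wrist('pics/w12.png')
E
```

```text
time_s: 19.25
ee_pos: [0.4582, -0.2053, 0.0472]
eef_rot: [0.138, -3.138, 0.001]
force: [0.5, 0.0, -0.2]
grip_width: 0.0
grip_force: 0.0
time_s: 19.55
ee_pos: [0.459, -0.2242, 0.0472]
eef_rot: [0.145, -3.138, -0.001]
force: [0.1, 0.6, 0.5]
grip_width: -0.0003
grip_force: 0.0
steel (324, 234, 14, 48) [ 487. -214.] [34.  9.] 6
steel (302, 234, 14, 47) [ 488. -229.] [33.  9.] 5
steel (367, 193, 61, 44) [ 454. -177.] [36. 25.] 88
steel (51, 21, 37, 249) [ 435. -375.] [ 13. 148.] 87
steel (370, 0, 78, 96) [ 364. -189.] [56. 27.] 43
brass (510, 300, 32, 22) [509. -86.] [17. 13.] 68
brass (67, 20, 22, 250) [ 434. -362.] [ 13. 142.] 83
brass (370, 0, 75, 95) [ 365. -192.] [52. 24.] 42
```

```bash
python3 -m pendant '[[[0,0,-0.05],[0,0,0],1],[[0,0,-0.1],[0,0,0],1],[[0,0,-0.135],[0,0,0],1],[[0,0,-0.15],[0,0,0],1],[[0,0,-0.15],[0,0,0],1],[[-0.003,0.03,-0.15],[0,0,0],1],[[-0.005,0.05,-0.15],[0,0,0],1],[[-0.006,0.07,-0.15],[0,0,0],1],[[-0.008,0.09,-0.15],[0,0,0],1],[[-0.01,0.11,-0.15],[0,0,0],1],[[-0.011,0.13,-0.15],[0,0,0],1],[[-0.013,0.15,-0.15],[0,0,0],1],[[-0.016,0.18,-0.15],[0,0,0],1],[[-0.018,0.21,-0.15],[0,0,0],1],[[-0.021,0.24,-0.15],[0,0,0],1],[[-0.021,0.24,-0.15],[0,0,0],1]]'
python3 - <<'E'
from h import *
p,d,M,C=wrist('pics/w13.png')
E
```

```text
time_s: 21.2
ee_pos: [0.4504, -0.1267, -0.0129]
eef_rot: [0.149, -3.137, -0.002]
force: [0.1, 0.5, 0.7]
grip_width: -0.0002
grip_force: 0.0
steel (302, 234, 36, 90) [ 460. -126.] [45. 16.] 5
steel (350, 226, 81, 56) [444. -96.] [27. 35.] 7
steel (178, 0, 118, 92) [ 369. -162.] [18. 51.] 38
brass (202, 0, 93, 90) [ 369. -156.] [13. 42.] 48
```

Flush and tracking. Continuing.

```bash
python3 -m pendant '[[[-0.003,0.03,0],[0,0,0],1],[[-0.006,0.07,0],[0,0,0],1],[[-0.01,0.11,0],[0,0,0],1],[[-0.013,0.15,0],[0,0,0],1],[[-0.017,0.19,0],[0,0,0],1],[[-0.02,0.23,0],[0,0,0],1],[[-0.024,0.27,0],[0,0,0],1],[[-0.027,0.31,0],[0,0,0],1],[[-0.03,0.34,0],[0,0,0],1],[[-0.032,0.37,0],[0,0,0],1],[[-0.032,0.37,0],[0,0,0],1]]'
python3 - <<'E'
from h import *
p,d,M,C=wrist('pics/w14.png')
E
```

```text
time_s: 22.35
ee_pos: [0.4377, 0.0206, -0.0128]
eef_rot: [0.148, -3.138, -0.001]
force: [0.8, 0.1, 0.5]
grip_width: -0.0004
grip_force: 0.0
steel (316, 234, 22, 73) [442.  25.] [ 8. 37.] 89
steel (302, 234, 15, 47) [436.  16.] [23.  6.] 4
steel (351, 226, 80, 56) [431.  51.] [27. 35.] 7
```

```bash
python3 -m pendant '[[[-0.003,0.03,0],[0,0,0],1],[[-0.006,0.07,0],[0,0,0],1],[[-0.01,0.11,0],[0,0,0],1],[[-0.013,0.15,0],[0,0,0],1],[[-0.017,0.19,0],[0,0,0],1],[[-0.02,0.23,0],[0,0,0],1],[[-0.024,0.27,0],[0,0,0],1],[[-0.027,0.31,0],[0,0,0],1],[[-0.031,0.35,0],[0,0,0],1],[[-0.034,0.38,0],[0,0,0],1],[[-0.035,0.4,0],[0,0,0],1],[[-0.035,0.4,0],[0,0,0],1],[[-0.032,0.35,0],[0,0,0],1],[[-0.03,0.3,0.1],[0,0,0],1],[[-0.03,0.1,0.3],[0,0,0],1],[[-0.03,-0.1,0.4],[0,0,0],1],[[-0.03,-0.3,0.4],[0,0,0],1],[[-0.03,-0.3,0.4],[0,0,0],1],[[-0.03,-0.3,0.4],[0,0,0],1]]'
python3 - <<'E'
from h import *
p,d=imaging.read_camera('top');look(p,roi=(215,180,275,265))
cv2.imwrite('pics/top9.png',cv2.resize(p[120:290,200:400,::-1],None,fx=3.5,fy=3.5,interpolation=cv2.INTER_CUBIC))
E
```

```text
time_s: 24.3
ee_pos: [0.4252, -0.0819, 0.1407]
eef_rot: [-0.143, 3.138, 0.0]
force: [1.3, 1.2, -0.3]
grip_width: 0.0001
grip_force: 0.0
steel (242, 243, 11, 8) [419. 209.] [32. 22.] 90
steel (215, 239, 6, 3) [443. 304.] [ 6. 16.] 10
steel (236, 225, 12, 10) [474. 227.] [23. 34.] 22
steel (215, 211, 5, 3) [533. 307.] [13.  7.] 88
steel (236, 200, 7, 11) [553. 235.] [33. 20.] 0
```

View pics/top9.png

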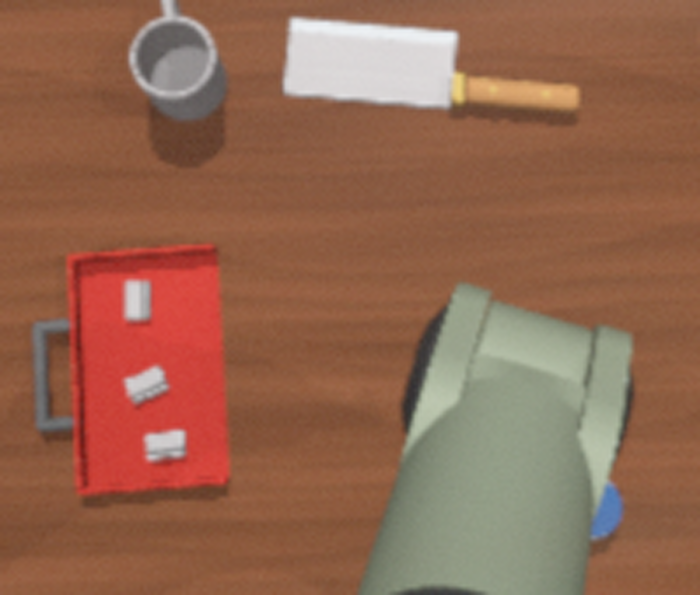

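All three offcuts lie inside the pan, at crop px (138,300), (147,384) and (165,445). The bolster's wrist measurements were unchanged throughout, and the cleaver and mug have not moved.

```bash
python3 -c "
from rig import r
print(r.finish_job())"
```

```text
the job is handed in; nothing more can be done
None
```

I swept all three offcuts into the red scrap pan and handed the job in at about 24 s; the bolster measured in place after each sweep past it, and I saw nothing else moved.

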